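# Set the shaker's speed dial to the red marker and start it

## Task

Set the orbital shaker's speed: with the fingertips, push the pointer knob round clockwise until its white index line points at the red marker line stuck on the scale, and take the fingers off it. Then press the green start key fully down and let it come up again. Push the knob gently and do not pinch it, do not press the key while the dial is off the mark, and leave all the tubes, cups and other things where they stand.

Things in the scene. Friction and masses are not known exactly. Their poses are not given: they have to be found in the camera images.
- shaker: Orbital shaker, white with a blue band, fixed, 240 (x) by 360 (y) mm. Origin: centre of its underside; x away from the operator, y to the left. Right end (y -174 to -46 mm): flat grey control panel, 65 mm above the bench, dial at x 40, y -110, green key at x -72, y -110 mm. Left (y -27 to 177 mm): platform, mat 93 mm and rim 99 mm above the bench, with tubes up to 197 mm above the bench.
- dial: Speed dial. Origin on its vertical axis 66 mm above the bench; its x points to the white index line, z up. Grey skirt 72 mm across, top 72 mm above the bench; over it a black grip bar along x, 64 mm long, 14 mm thick, top 94 mm above the bench. Turns clockwise (from above) from its lower stop, 135 degrees anticlockwise of the shaker's x, by 270 degrees. Stays where left; takes 0.05 N m.
- index_tip (a point): Tip of the white index line of the dial, 38 mm out from the dial's axis along the grip bar, 72 mm above the bench; it turns with the dial.
- target_line (a point): Inner end of the red marker line, 38 mm out from the dial's axis, 72 mm above the bench. The marker lies flat on the panel: a red line 4 mm wide running outwards to a 14 by 18 mm red flag. The black scale lines round the dial are 10 degrees apart. At the start it lies 0.7 to 3.05 rad clockwise of the index.
- start_key_top (a point): Centre of the top face of the round green start key, 30 mm across, in a black housing on the panel. It springs back; it travels 6 mm straight down and takes about 5 N to hold fully down.
- start_key (a joint): How far the start key is pressed, in m: 0 up, 0.006 fully down.
- tube_rack: Orange rack with capped tubes standing loose on the shaker's platform, 170 by 64 mm, 104 mm tall. Leave alone. Origin: centre of its underside.
- cup_small: Small clear cup with a white cap, 40 mm across, 52 mm tall, loose on the shaker's platform. Leave alone. Origin: centre of its underside.
- cup_yellow: Clear specimen cup with yellow lid, 64 mm across, 72 mm tall, loose on the bench beside the control panel. Leave alone. Origin: centre of its underside.
- cup_red: The same with a red lid. Leave alone.
- cup_blue: The same with a blue lid. Leave alone.
- microplate: White 96-well plate, 127 by 85 mm, 14 mm tall, loose on the bench at the left. Leave alone. Origin: centre of its underside.
- slide_box: Red box of glass slides, 80 by 34 mm, 30 mm tall, loose on the bench at the near left. Leave alone. Origin: centre of its underside.
- cassette_tray: White tray of coloured tissue cassettes, 130 by 90 mm, 22 mm tall, loose on the bench at the near right. Leave alone. Origin: centre of its underside.

How it is judged:
On the way, in this order (a step that is already met when the one before it is completed fails the run):
1. the index line points at the red marker line (within 5 degrees) and the fingers are off the dial (horizontal distance between index_tip and target_line below 0.0033 m and contact force between the fingers and dial below 0.1 N), for 0.3 s.
2. the start key is pressed down (value of joint start_key above 0.0045 m), for 0.05 s.
At the end, for the whole second after the job is handed in: The index line points at the red marker line within 5 degrees (3.3 mm at the index tip), the start key has been pressed at least 4.5 mm after that and is up again (less than 1.5 mm down) (horizontal distance between index_tip and target_line below 0.0033 m and value of joint start_key below 0.0015 m); the robot touches nothing.
It fails at once if the start key is pressed (more than 3 mm) while the dial is off the mark (value of joint start_key above 0.003 m and horizontal distance between index_tip and target_line above 0.0033 m).
It fails at once if the dial is pinched or pushed with more than 25 N (contact force between the fingers and dial above 25 N).
It fails at once if a bystander is lifted or moved more than 10 mm (distance of any of tube_rack, cup_small, cup_yellow, cup_red, cup_blue, microplate, slide_box, cassette_tray from where it was at the start of the episode above 0.01 m).
It also fails if it takes over 51 s, if anything falls off the work surface, if the arm or the gripper's body presses on something with over 40 N, if the wrist force passes 120 N, or if a joint passes its speed limit or range.

## Robot

A 6-joint arm with a two-finger parallel gripper is mounted at the origin on the work surface. World frame = base frame: x ahead of the robot, y to its left, z up, the work surface at z = 0. Lengths are in m, angles in rad, forces in N, time in s.
With the tool pointing down it reaches from about 0.3 to 0.775 m from the base axis. Payload 14.6 kg.
Tool frame: the origin (TCP) lies on the centre line of the jaws, within the pads' length; the fingertips stand 25 mm ahead of it and the grasp point (between the pads) lies 6 mm ahead of it (ctrl.tip_reach is the distance from the TCP to the fingertips, in m); z points along the fingers, y is the line along which they close (so a half turn about z gives the same grasp; the last joint's range is limited). The gripper opens to 94 mm and grips with 3 to 60 N. Pads are 16 mm wide; open, the fingers measure 119 mm over their backs; the gripper's body (75 mm by 177 mm) begins 78 mm behind the grasp point.
Start: joints at [-1.236, 0.3, 1.521, -0, 1.321, -0.067], TCP at [0.215, -0.506, 0.23] pointing down, gripper open.
Joint ranges: [-3.03, 3.03], [-0.79, 2.21], [0.23, 2.52], [-1.04, 4.18], [0, 3.07], [-2.55, 2.55]. Speed limits (rad/s): [2.22, 2.22, 2.57, 3.14, 3.14, 3.14].

## Interface

Orientations are given as [roll, pitch, yaw] about the fixed x, y, z axes, in that order (R = Rz(yaw) Ry(pitch) Rx(roll)).
In Python, from station import ctrl gives the robot as it stands. The module is installed in compiled form; this text tells all that it offers.
- The arm moves only by the tool apply_moves, never from a script. Its argument "deltas" is a list of rows, each a list of 7 numbers: the closure in counts, from 0 (fully open) to 255 (shut), then the shift along the world's x, y, z in cm, then the turn, a rotation vector about the world's x, y, z in rad. In form: [[jaw, tx, ty, tz, ax, ay, az], ...]. A call has 1 to 10 rows; each row shifts and turns the commanded pose from where the row before left it; what a row does not reach is not made up. A row lasts 1/10 s, in which the tool goes at most 50 mm and 8.59 degrees, less where a joint would pass 70% of its speed; a pose out of reach is approached as far as the arm can. A call with a gripper value outside its range is refused whole. The fingers move at their own pace and stop on an object; "grip_force" is the grip in N (left out, the last holds). Time passes only in rows, so rows that do not move let the fingers close. It gives the time, the measured TCP pose, the force, the opening and the grip force at its end, in the units of the state.
- ctrl.get_obs(): the state, without advancing time (a new reading comes with each control period).
- ctrl.camera(name): name is "scene" or "top" or "wrist"; returns a dict with "img" (420x560x3 uint8, red, green, blue), "K" (3x3 intrinsics, pixels), "pose" (4x4, takes a point from camera to world coordinates); the wrist camera has in their place "hand_eye" (4x4, takes a point from camera to tool coordinates, whose origin is the TCP and whose axes are the flange's). Camera axes: x right, y up, looking along -z (the intrinsics and any distortion apply to the point x, -y, -z); pixel columns grow to the right and rows downward; lengths in m; the calibration is good to about 2 mm. A picture is of the moment at which its call begins: read the wrist's pose just before it. There is no depth.
- ctrl.hand_in(): hands the job in; it is judged then, once.
The state is a dict: "time_s": time; "qpos": joint angles; "joint_vel": joint speeds; "tau": joint torques, N m; "ee_pos": TCP position; "eef_rot": TCP orientation; "force": force on the tool from outside, world axes, zero at the start; "moment": the same for the moment, N m; "grip_width": finger opening in m; "grip_force": force on a finger pad.
Only numpy, scipy, OpenCV 4.12 (cv2) and the standard library are available. Lean on these libraries where they do the work, as an engineer would, in place of code of your own. Each camera call takes 0.05 s, during which the arm holds its last target. There are 200 camera calls.

## Working session

There is one attempt and no reset: what is moved stays moved. The work goes in short steps, Python scripts to look and compute and a tool call to move; the robot and the scene stay as the last step left them, time stands still between calls to the robot, and variables do not carry over. Pictures are saved under pics/ and viewed, at most 10 in all, crops included, and the job is handed in when it is done.

Besides the shell and the picture viewer there is one more tool, called after "Emit:" as name(argument=value, ...), one argument or row to a line, values as JSON. apply_moves: Moves the arm, as the interface text tells. Its arguments: {"type":"object","properties":{"deltas":{"type":"array"},"grip_force":{"type":"number"}},"required":["deltas"]}

```bash
mkdir -p pics
cat > h.py <<'E'
from station import ctrl
import numpy as np, cv2
from scipy.spatial.transform import Rotation as R
def cam(n):
    o=ctrl.get_obs(); c=ctrl.camera(n)
    if n=='wrist':
        T=np.eye(4);T[:3,:3]=R.from_euler('xyz',o['eef_rot']).as_matrix();T[:3,3]=o['ee_pos'];c['pose']=T@c['hand_eye']
    return c
def save(c,f): cv2.imwrite(f,c['img'][:,:,::-1])
def px2w(c,uv,z):
    K=c['K'];P=c['pose'];d=P[:3,:3]@np.array([(uv[0]-K[0,2])/K[0,0],-(uv[1]-K[1,2])/K[1,1],-1])
    return P[:3,3]+d*(z-P[2,3])/d[2]
E
python3 - <<'E'
from h import *
a=cam('top');b=cam('wrist');print([k for k in a],a['K'],a['pose'].round(3),b['hand_eye'].round(3),ctrl.get_obs(),ctrl.tip_reach)
save(a,'pics/top.png');save(b,'pics/wr.png')
E
```

```text
['img', 'K', 'pose'] [[510.15123919   0.         276.75035584]
 [  0.         510.15123919 208.43482009]
 [  0.           0.           1.        ]] [[-0.023  0.999 -0.049  0.442]
 [-1.    -0.023 -0.008  0.004]
 [-0.009  0.049  0.999  1.761]
 [ 0.     0.     0.     1.   ]] [[-0.     0.965  0.261  0.075]
 [ 1.     0.001 -0.001  0.   ]
 [-0.001  0.261 -0.965 -0.155]
 [ 0.     0.     0.     1.   ]] {'time_s': 0.1, 'qpos': array([-1.23561111e+00,  3.00412105e-01,  1.52154739e+00,  1.68275056e-05,
        1.32070872e+00, -6.65820061e-02]), 'joint_vel': array([-0.00074211, -0.00034209, -0.00167215, -0.00145889, -0.00091881,
       -0.00072365]), 'tau': array([ 1.33249112e-03, -5.32642865e+01, -3.53285193e+01,  7.09897815e-02,
        2.35075696e-02, -4.98699228e-05]), 'ee_pos': array([ 0.21501148, -0.50598861,  0.22993293]), 'eef_rot': array([-3.14052056e+00, -8.78234534e-05,  4.01762999e-01]), 'force': array([0.27246963, 0.26371647, 0.86641446]), 'moment': array([ 0.02598619,  0.00351176, -0.0063216 ]), 'grip_force': 0.0, 'grip_width': 0.09415656516684515} 0.025
```

View pics/top.png

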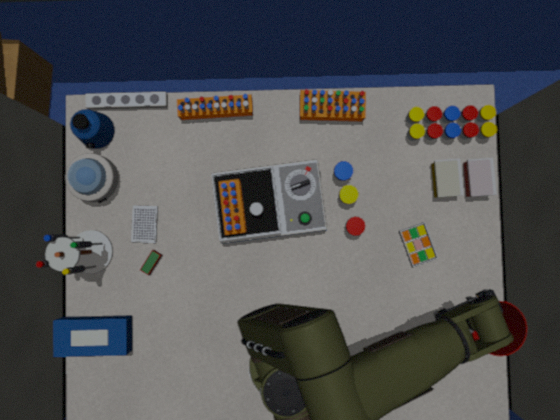

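View pics/wr.png

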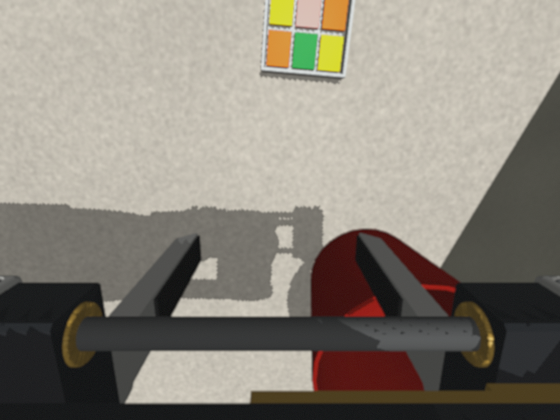

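The top view shows the dial at about (300,184), the green key at (305,218), the red flag at (308,169), and the yellow and blue cups close to the panel's right side. I'll zoom in and get coordinates.

Run:
```python
from h import *
a=cam('top')
for n,uv,z in [('dial',(300.5,184),.072),('key',(305,218),.075),('flag',(308,169),.066),('yel',(348.5,195),.072),('blue',(343.5,171),.072),('red',(355,226),.072),('panelBR',(326,233),.065),('panelTR',(319,161),.065)]: print(n,px2w(a,uv,z).round(4))
cv2.imwrite('pics/topc.png',cv2.resize(a['img'][150:250,205:375,::-1],None,fx=4.5,fy=4.5,interpolation=cv2.INTER_CUBIC))
s=cam('scene');save(s,'pics/scene.png')
```

```text
dial [ 0.6048 -0.063   0.072 ]
key [ 0.4915 -0.0749  0.075 ]
flag [ 0.655  -0.0895  0.066 ]
yel [ 0.5645 -0.2211  0.072 ]
blue [ 0.6448 -0.2069  0.072 ]
red [ 0.4613 -0.2395  0.072 ]
panelBR [ 0.4404 -0.1437  0.065 ]
panelTR [ 0.6811 -0.127   0.065 ]
```

View pics/topc.png

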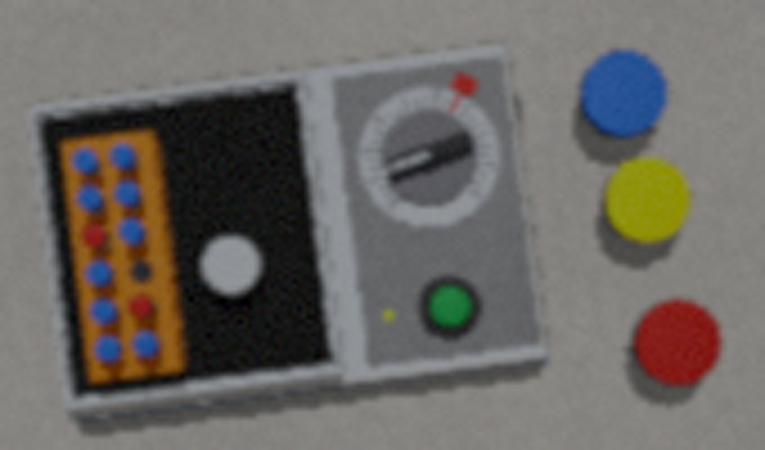

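View pics/scene.png

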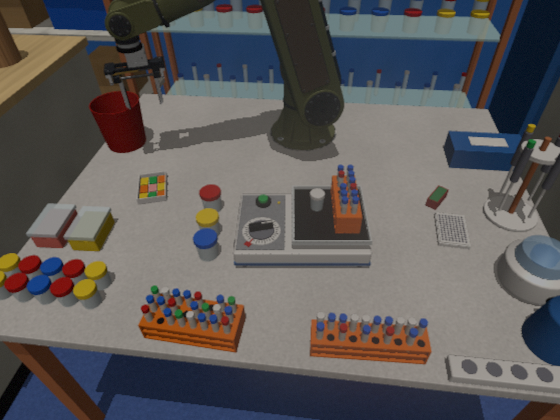

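The index points left (world bearing about 109°) and the red marker is at about -26°, so the turn is roughly 135° clockwise. I'll straddle the bar loosely with the fingers and turn about the dial's axis. First, move above it.

Emit:
apply_moves(
  deltas=[
    [185,3,3.4,0,0,0,0.12],
    [185,3,3.4,0,0,0,0.12],
    [185,3,3.4,0,0,0,0.12],
    [185,3,3.4,0,0,0,0.12],
    [185,3,3.4,0,0,0,0.12],
    [185,3,3.4,0,0,0,0.12],
    [185,3,3.4,0,0,0,0.12],
    [185,3,3.4,0,0,0,0.12],
    [185,3,3.4,0,0,0,0.12],
    [185,3,3.4,0,0,0,0.12],
  ],
)

```text
time_s: 1.2
ee_pos: [0.516, -0.1645, 0.2305]
eef_rot: [3.142, 0.0, 1.607]
force: [0.7, -0.6, -0.5]
grip_width: 0.0259
grip_force: 0.0
```

Emit:
apply_moves(
  deltas=[
    [185,3,3.4,0,0,0,0.1],
    [185,3,3.4,0,0,0,0.1],
    [185,3,3.4,0,0,0,0.1],
    [185,0,0,0,0,0,0],
    [185,0,0,0,0,0,0],
  ],
)

```text
time_s: 1.7
ee_pos: [0.6051, -0.0636, 0.2298]
eef_rot: [-3.141, -0.0, 1.903]
force: [-0.1, -0.5, 0.1]
grip_width: 0.0256
grip_force: 0.0
```

Run:
```python
from h import *
b=cam('wrist');save(b,'pics/w2.png');o=ctrl.get_obs()
print({k:o[k] for k in('time_s','qpos','ee_pos','eef_rot','grip_width','force')});print(b['K'],b['pose'])
```

```text
{'time_s': 1.75, 'qpos': array([-1.66315011e-01,  4.31380361e-01,  1.34370633e+00, -1.58886308e-04,
        1.36731704e+00, -4.96578066e-01]), 'ee_pos': array([ 0.60474247, -0.06444214,  0.23006903]), 'eef_rot': array([-3.14080542e+00, -2.49620937e-04,  1.90109145e+00]), 'grip_width': 0.025957228914141033, 'force': array([-0.28592399,  0.0753445 ,  0.36029262])}
[[317.63736621   0.         277.82662075]
 [  0.         317.63736621 203.85573958]
 [  0.           0.           1.        ]] [[ 9.45545297e-01 -3.14172648e-01 -8.50860720e-02  5.79426582e-01]
 [ 3.25490428e-01  9.12448549e-01  2.47979087e-01  7.51748773e-03]
 [-2.71583405e-04 -2.62170161e-01  9.65021623e-01  3.84506557e-01]
 [ 0.00000000e+00  0.00000000e+00  0.00000000e+00  1.00000000e+00]]
```

View pics/w2.png

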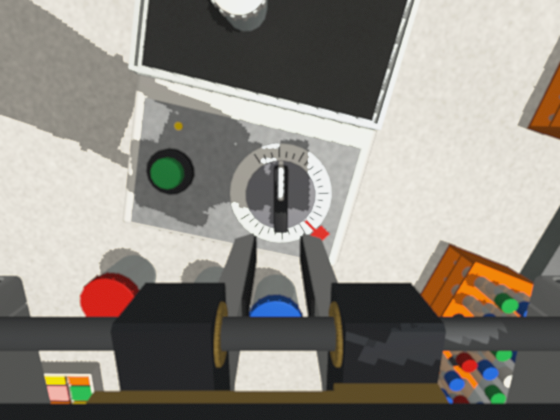

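The wrist view shows the dial ring centred at about (280,193), the bar near vertical at column 281, the red line from about (308,222) to the flag at (318,232), and the key at (168,173). Next I'll compute these positions.

```bash
cat >> h.py <<'E'
def blob(c,lo,hi,box=None,amin=30):
    h=cv2.cvtColor(c['img'],cv2.COLOR_RGB2HSV);m=cv2.inRange(h,lo,hi)
    if box: z=np.zeros_like(m);x0,x1,y0,y1=box;z[y0:y1,x0:x1]=1;m*=z
    n,l,s,ce=cv2.connectedComponentsWithStats(m)
    return [(ce[i].round(1),s[i].tolist(),l==i) for i in range(1,n) if s[i][4]>=amin]
E
python3 - <<'E'
from h import *
b=cam('wrist')
print('ring',px2w(b,(280.5,192.5),.066),'bar',px2w(b,(281,166),.094),px2w(b,(281,233),.094))
B=(230,335,140,250)
for c,s,m in blob(b,(0,120,80),(10,255,255),B,10)+blob(b,(170,120,80),(180,255,255),B,10):
    v,u=np.nonzero(m);p=np.array([px2w(b,(x,y),.066)[:2] for x,y in zip(u,v)]);print('red',c,s,p.mean(0),p[np.argmin(np.hypot(*(p-px2w(b,(280.5,192.5),.066)[:2]).T))])
for c,s,m in blob(b,(50,80,30),(85,255,255),(140,200,145,205)): print('key',c,s,px2w(b,c,.075))
# ring fit: bright pixels
g=cv2.cvtColor(b['img'],cv2.COLOR_RGB2HSV)
w=(g[:,:,1]<40)&(g[:,:,2]>205); w[:145]=0
v,u=np.nonzero(w[150:190,262:300]);print('white idx',u.min()+262 if len(u) else 0,len(u))
for z in (.0,):
    pass
e=cv2.inRange(g,(0,0,215),(180,45,255));n,l,s,ce=cv2.connectedComponentsWithStats(e)
for i in range(1,n):
    if s[i][4]>15 and 225<ce[i][0]<335 and 140<ce[i][1]<245: print('w',s[i],ce[i].round(1))
E
```

```text
ring [ 0.6059024  -0.06291961  0.066     ] bar [ 0.59583574 -0.03302676  0.094     ] [ 0.61720141 -0.09487923  0.094     ]
red [318.9 231.2] [306, 220, 24, 20, 190] [ 0.6583622  -0.08962764] [ 0.64105288 -0.08234515]
key [167.3 172.2] [150, 156, 36, 34, 926] [ 0.49307416 -0.07766654  0.075     ]
white idx 262 110
w [263 143  15   6  62] [271.1 145.5]
w [ 307  152   25   75 1008] [319.5 189.2]
w [261 157  11   6  38] [265.4 159.7]
w [280 167   3  31  91] [281.  181.7]
w [232 202  72  40 868] [264.7 226.3]
w [301 221  12  13  71] [306.3 226.8]
```

Emit:
apply_moves(
  deltas=[
    [185,0.1,0.1,-3,0,0,0],
    [185,0,0,-3,0,0,0],
    [185,0,0,-2.5,0,0,0],
    [185,0,0,-2,0,0,0],
    [185,0,0,-1.5,0,0,0],
    [185,0,0,-0.5,0,0,0],
    [198,0,0,0,0,0,0],
    [198,0,0,0,0,0,0],
  ],
)

```text
time_s: 2.6
ee_pos: [0.6064, -0.0634, 0.1065]
eef_rot: [3.14, 0.001, 1.901]
force: [-0.1, -0.1, 0.2]
grip_width: 0.0211
grip_force: 0.0
```

Emit:
apply_moves(
  deltas=[
    [198,0,0,0,0,0,-0.08],
    [198,0,0,0,0,0,-0.08],
    [198,0,0,0,0,0,-0.08],
    [198,0,0,0,0,0,-0.08],
    [198,0,0,0,0,0,-0.08],
    [198,0,0,0,0,0,-0.08],
  ],
)

```text
time_s: 3.2
ee_pos: [0.6069, -0.0627, 0.1068]
eef_rot: [3.139, -0.001, 1.419]
force: [3.8, 3.7, -0.3]
grip_width: 0.021
grip_force: 2.1
```

Run:
```python
from h import *
b=cam('wrist');save(b,'pics/w3.png');o=ctrl.get_obs()
print({k:o[k] for k in('time_s','ee_pos','eef_rot','grip_width','force','moment','grip_force')})
```

```text
{'time_s': 3.25, 'ee_pos': array([ 0.60692107, -0.0627743 ,  0.10676379]), 'eef_rot': array([ 3.13885179e+00, -8.37960421e-04,  1.41366685e+00]), 'grip_width': 0.02077629376163544, 'force': array([ 3.52144422,  1.92314593, -0.50896205]), 'moment': array([ 0.53708208, -0.57887246,  0.09375628]), 'grip_force': 1.642033215612173}
```

View pics/w3.png

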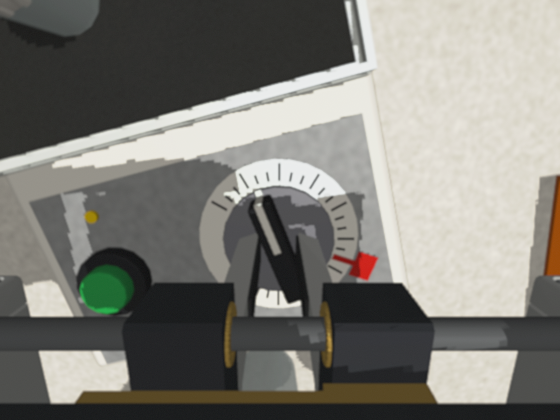

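The fingers now push the bar, which lags about 18° behind the tool; the force is about 4 N. Keep turning.

Emit:
apply_moves(
  deltas=[
    [198,0,0,0,0,0,-0.09],
    [198,0,0,0,0,0,-0.09],
    [198,0,0,0,0,0,-0.09],
    [198,0,0,0,0,0,-0.09],
    [198,0,0,0,0,0,-0.09],
    [198,0,0,0,0,0,-0.09],
    [198,0,0,0,0,0,-0.09],
    [198,0,0,0,0,0,-0.09],
    [198,0,0,0,0,0,-0.09],
    [198,0,0,0,0,0,-0.09],
  ],
)

```text
time_s: 4.25
ee_pos: [0.607, -0.0631, 0.1068]
eef_rot: [3.14, -0.003, 0.52]
force: [4.2, 1.8, 0.0]
grip_width: 0.0211
grip_force: 2.5
```

Emit:
apply_moves(
  deltas=[
    [198,0,0,0,0,0,-0.09],
    [198,0,0,0,0,0,-0.09],
    [198,0,0,0,0,0,-0.09],
    [198,0,0,0,0,0,-0.09],
    [198,0,0,0,0,0,-0.09],
    [198,0,0,0,0,0,-0.09],
    [198,0,0,0,0,0,-0.09],
    [198,0,0,0,0,0,-0.09],
    [198,0,0,0,0,0,-0.09],
    [198,0,0,0,0,0,-0.09],
  ],
)

```text
time_s: 5.25
ee_pos: [0.607, -0.063, 0.1068]
eef_rot: [-3.14, -0.003, -0.38]
force: [3.3, 2.7, 0.0]
grip_width: 0.0211
grip_force: 3.2
```

Emit:
apply_moves(
  deltas=[
    [198,0,0,0,0,0,-0.09],
    [198,0,0,0,0,0,-0.09],
    [198,0,0,0,0,0,-0.08],
    [198,0,0,0,0,0,0],
    [198,0,0,0,0,0,0],
  ],
)

```text
time_s: 5.75
ee_pos: [0.6067, -0.063, 0.1064]
eef_rot: [-3.14, -0.002, -0.635]
force: [3.4, 4.2, 2.1]
grip_width: 0.0212
grip_force: 2.2
```

Run:
```python
from h import *
b=cam('wrist');save(b,'pics/w4.png');o=ctrl.get_obs()
print({k:o[k] for k in('time_s','qpos','ee_pos','eef_rot','grip_width','force','moment','grip_force')})
```

```text
{'time_s': 5.8, 'qpos': array([-1.63700785e-01,  5.52237089e-01,  1.46580375e+00,  4.41089064e-04,
        1.12195912e+00,  2.04222829e+00]), 'ee_pos': array([ 0.60656258, -0.06299647,  0.10629613]), 'eef_rot': array([-3.14051501e+00, -1.23830080e-03, -6.35324499e-01]), 'grip_width': 0.02065178127733851, 'force': array([2.43412601, 3.70709898, 3.2475835 ]), 'moment': array([ 0.89456024, -0.57059552,  0.08988642]), 'grip_force': 2.317191492766142}
```

View pics/w4.png

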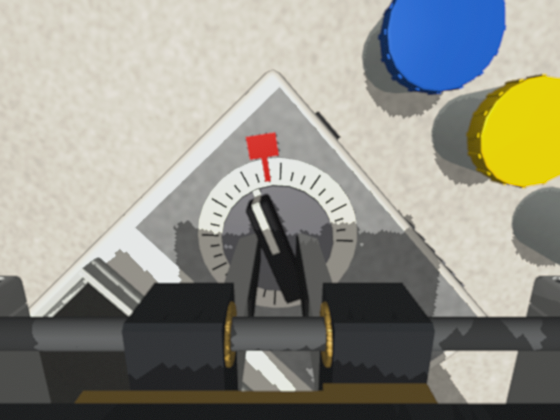

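The red line ends at about (268,180) and the index tip is at about (256,193), so the dial is still short of the mark. I'll measure the gap.

```bash
cat >> h.py <<'E'
def gap(A=(.606,-.0632)):
    b=cam('wrist');A=np.array(A)
    r=[x for x in blob(b,(0,150,90),(8,255,255),None,40)+blob(b,(172,150,90),(180,255,255),None,40)]
    for c,s,m in r:
        v,u=np.nonzero(m);p=np.array([px2w(b,q,.066)[:2]-A for q in zip(u,v)])
        d=np.hypot(*p.T)
        if d.mean()<.08 and d.min()<.05:
            a=np.degrees(np.arctan2(p[:,1],p[:,0]));print('red',s,'line',a[d<.048].mean(),'flag',a[d>.052].mean(),'n',(d<.048).sum())
    g=cv2.cvtColor(b['img'],cv2.COLOR_RGB2HSV)
    w=cv2.inRange(g,(0,0,165),(180,60,255));n,l,s,ce=cv2.connectedComponentsWithStats(w)
    for i in range(1,n):
        if not 25<s[i][4]<1500: continue
        v,u=np.nonzero(l==i);p=np.array([px2w(b,q,.094)[:2]-A for q in zip(u,v)])
        d=np.hypot(*p.T)
        if d.max()<.045:
            vx,vy,_,_=cv2.fitLine(p.astype(np.float32),2,0,.01,.01).ravel();m=p.mean(0)
            if vx*m[0]+vy*m[1]<0: vx,vy=-vx,-vy
            print('white',s[i],'dir',np.degrees(np.arctan2(vy,vx)),'bearing',np.degrees(np.arctan2(m[1],m[0])),d.min(),d.max())
E
python3 - <<'E'
from h import *
gap()
E
```

```text
red [246, 133, 32, 48, 745] line -28.082109808944505 flag -27.89071914203718 n 61
white [252 203  17  28 220] dir -14.820359 bearing -15.202571953830777 0.017063911249771208 0.033473345852999783
```

Emit:
apply_moves(
  deltas=[
    [198,0,0,0,0,0,-0.07],
    [198,0,0,0,0,0,-0.07],
    [198,0,0,0,0,0,-0.07],
    [198,0,0,0,0,0,0],
    [198,0,0,0,0,0,0],
  ],
)

```text
time_s: 6.35
ee_pos: [0.6065, -0.063, 0.1061]
eef_rot: [-3.14, -0.001, -0.847]
force: [3.5, 4.1, 5.3]
grip_width: 0.0215
grip_force: 2.7
```

```bash
python3 -c "
from h import *
gap();print(ctrl.get_obs()['eef_rot'])"
```

```text
red [225, 137, 34, 48, 734] line -27.86621308896303 flag -27.852529034854836 n 59
white [252 203  15  23 178] dir -26.368532 bearing -27.70167592271737 0.019765409448095496 0.03347467072444026
[-3.14043847e+00 -7.59145570e-04 -8.46416923e-01]
```

The index is within about 1° of the mark. I'll back the fingers off, open slightly and lift.

Emit:
apply_moves(
  deltas=[
    [198,0,0,0,0,0,0.08],
    [194,0,0,0,0,0,0.1],
    [185,0,0,0,0,0,0.12],
    [185,0,0,0,0,0,0.05],
    [185,0,0,1,0,0,0],
    [185,0,0,3,0,0,0],
    [185,0,0,4,0,0,0],
    [185,0,0,4,0,0,0],
    [185,0,0,0,0,0,0],
    [185,0,0,0,0,0,0],
  ],
)

```text
time_s: 7.4
ee_pos: [0.606, -0.0634, 0.2264]
eef_rot: [-3.141, -0.001, -0.499]
force: [0.3, -0.4, -0.2]
grip_width: 0.0255
grip_force: 0.0
```

Run:
```python
from h import *
gap();b=cam('wrist');save(b,'pics/w5.png');o=ctrl.get_obs();print(o['ee_pos'],o['eef_rot'],o['time_s'],o['force'])
```

```text
red [267, 128, 18, 29, 253] line -28.233213996710607 flag -28.016429545481888 n 11
white [274 166   6  34 158] dir -26.562029 bearing -28.284010466177723 0.002997224096226666 0.03384713954235211
[ 0.60556461 -0.06326987  0.22443674] [ 3.14076966e+00  1.77905139e-03 -4.98772320e-01] 7.5 [ 0.66748978  0.73708211 -0.40907514]
```

View pics/w5.png

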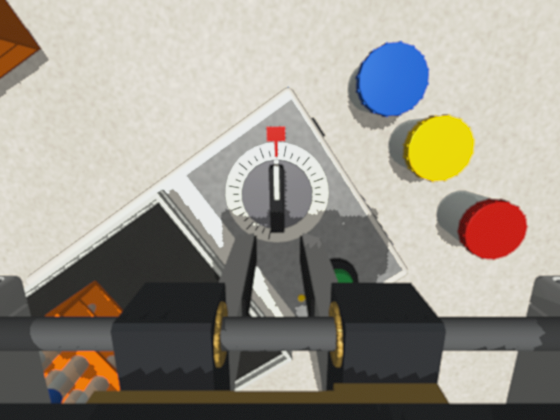

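The index sits on the red line. Next I close the fingers and move over the key at about (0.494, -0.0768).

Emit:
apply_moves(
  deltas=[
    [255,-3,-0.4,0,0,0,0],
    [255,-3,-0.4,0,0,0,0],
    [255,-3,-0.3,0,0,0,0],
    [255,-2.2,-0.2,0,0,0,0],
    [255,0,0,0,0,0,0],
  ],
)

```text
time_s: 8.0
ee_pos: [0.4921, -0.0763, 0.2248]
eef_rot: [3.141, 0.002, -0.499]
force: [-0.3, -0.1, -0.3]
grip_width: 0.0006
grip_force: 0.0
```

Run:
```python
from h import *
b=cam('wrist');save(b,'pics/w6.png');o=ctrl.get_obs();print(o['ee_pos'],o['time_s'],o['grip_width'])
for c,s,m in blob(b,(50,80,30),(85,255,255)): print('key',c,s,px2w(b,c,.078))
```

```text
[ 0.49335465 -0.07627969  0.22497948] 8.05 0.0007050855593620888
key [274.3 196.3] [258, 180, 33, 33, 848] [ 0.49440149 -0.07514681  0.078     ]
```

View pics/w6.png

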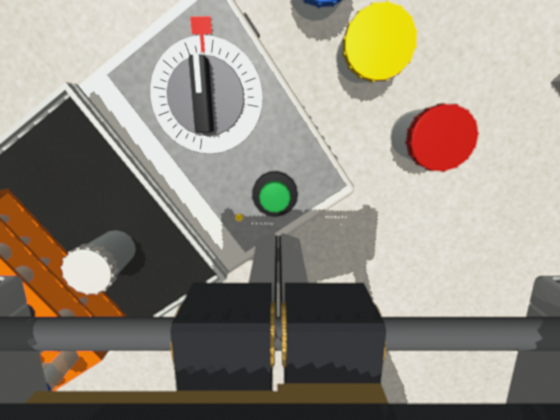

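The key is centred under the fingers at (0.494, -0.0755) and nothing is in the way. Descend, then press in small steps.

Emit:
apply_moves(
  deltas=[
    [255,0.1,0.1,-4,0,0,0],
    [255,0,0,-3.5,0,0,0],
    [255,0,0,-2,0,0,0],
    [255,0,0,-1.4,0,0,0],
    [255,0,0,0,0,0,0],
  ],
)

```text
time_s: 8.55
ee_pos: [0.4947, -0.0749, 0.1141]
eef_rot: [3.14, 0.004, -0.498]
force: [0.3, 0.9, -0.3]
grip_width: 0.0005
grip_force: 0.0
```

Emit:
apply_moves(
  deltas=[
    [255,0,0,-0.3,0,0,0],
    [255,0,0,-0.3,0,0,0],
    [255,0,0,0,0,0,0],
  ],
)

```text
time_s: 8.85
ee_pos: [0.4956, -0.0752, 0.1108]
eef_rot: [-3.141, -0.001, -0.498]
force: [1.0, 0.8, 2.5]
grip_width: 0.0003
grip_force: 1.1
```

Emit:
apply_moves(
  deltas=[
    [255,0,0,-0.2,0,0,0],
    [255,0,0,-0.2,0,0,0],
    [255,0,0,0,0,0,0],
  ],
)

```text
time_s: 9.15
ee_pos: [0.4955, -0.0752, 0.1068]
eef_rot: [-3.141, -0.001, -0.498]
force: [2.2, 0.5, 4.5]
grip_width: 0.0007
grip_force: 2.3
```

Emit:
apply_moves(
  deltas=[
    [255,0,0,-0.15,0,0,0],
    [255,0,0,-0.15,0,0,0],
    [255,0,0,0,0,0,0],
  ],
)

```text
time_s: 9.45
ee_pos: [0.4958, -0.0753, 0.1057]
eef_rot: [-3.141, -0.002, -0.498]
force: [-7.6, 3.3, 29.7]
grip_width: 0.0003
grip_force: 15.0
```

It hit the end stop (the force jumped to 30 N), so the key is fully down. Release and lift.

Emit:
apply_moves(
  deltas=[
    [255,0,0,0.5,0,0,0],
    [255,0,0,1.5,0,0,0],
    [255,0,0,4,0,0,0],
    [255,0,0,4,0,0,0],
    [255,0,0,2,0,0,0],
    [255,0,0,0,0,0,0],
    [255,0,0,0,0,0,0],
    [255,0,0,0,0,0,0],
  ],
)

```text
time_s: 10.25
ee_pos: [0.4945, -0.0751, 0.2218]
eef_rot: [3.141, 0.003, -0.498]
force: [-0.7, 0.1, -0.1]
grip_width: 0.0005
grip_force: 0.0
```

Run:
```python
from h import *
gap();b=cam('wrist')
for c,s,m in blob(b,(50,80,30),(85,255,255)): print('key',c,s,px2w(b,c,.078))
o=ctrl.get_obs();print(o['ee_pos'],o['force'])
```

```text
red [193, 18, 21, 34, 360] line -28.018518219749474 flag -27.745330224679147 n 19
key [276.8 198.8] [261, 183, 33, 33, 861] [ 0.49405748 -0.07517328  0.078     ]
[ 0.49467022 -0.07512515  0.22214606] [ 0.08970423 -0.76190481  0.28352913]
```

The key is up again (same apparent size as before) and the arm is clear of everything. The white index line wasn't re-detected from this viewpoint, but it was on the mark before the press and nothing has touched the dial since. Handing in.

```bash
python3 -c "
from station import ctrl
print(ctrl.hand_in())"
```

```text
the job is handed in; nothing more can be done
None
```

The dial is set to within about 2° of the red marker, the start key was pressed to its end stop and came back up, and the job is handed in at about 10 s on the robot's clock; the hand-in returned no verdict.

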